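# Fit the feeder handwheel and hold its gearbox cover over the threaded holes

## Robot

A 6-joint arm with a two-finger parallel gripper is mounted at the origin on the work surface. World frame = base frame: x ahead of the robot, y to its left, z up, the work surface at z = 0. Lengths are in m, angles in rad, forces in N, time in s.
With the tool pointing down it reaches from about 0.375 to 0.9 m from the base axis. Payload 3.1 kg.
Tool frame: the origin (TCP) lies midway between the tips of the shut fingers; the grasp point (between the pads) lies 19 mm behind it; z points along the fingers, y is the line along which they close (so a half turn about z gives the same grasp; the last joint's range is limited). The gripper opens to 85 mm and grips with 20 to 120 N. Pads are 22 mm wide; open, the fingers measure 114 mm over their backs; the gripper's body (76 mm by 85 mm) begins 54 mm behind the grasp point. The pads swing forward as they close: fully open they stand 13 mm farther back than shut.
Start: joints at [-1.387, 0.527, 1.433, -0, 1.181, -0.178], TCP at [0.221, -0.585, 0.231] pointing down, gripper open.
Joint ranges: [-3.08, 3.08], [-0.75, 2.2], [0.22, 2.44], [-1.43, 4.57], [0, 2.65], [-2.85, 2.85]. Speed limits (rad/s): [2.79, 2.79, 3.14, 3.14, 3.14, 3.14].

## Interface

Orientations are given as a unit quaternion [x, y, z, w].
In Python, from station import manip gives the robot as it stands. The module is installed in compiled form; this text tells all that it offers.
- The arm moves only by the tool apply_moves, never from a script. Its arguments are lists of equal length, an entry for each row: "claw": the gripper's target within -1 to 1 (fully open at 1, half-way at 0, shut at -1); "travel": the shift along the tool's x, y, z scaled (see below), a list of three; "turn": the turn, a rotation vector about the tool's x, y, z scaled (see below), a list of three. In form: {"claw": [claw, ...], "travel": [[dx, dy, dz], ...], "turn": [[rx, ry, rz], ...]}. A call has 1 to 5 rows; each row is the pose to reach, as a shift and turn from the pose commanded when the call began, along the tool's axes at that moment, turning the shorter way round; what a row does not reach only later rows make up. The controller multiplies each number of a shift by 800 mm and each number of a turn by 180 degrees. A row lasts 1/12 s, in which the tool goes at most 41.7 mm and 7.16 degrees, less where a joint would pass 70% of its speed; a pose out of reach is approached as far as the arm can. A call with a number of a shift or a turn outside -1 to 1 is refused whole. A call with a gripper value outside its range is refused whole. The fingers move at their own pace and stop on an object; "newtons" is the grip in N (left out, the last holds). Time passes only in rows, so rows that repeat a pose let the fingers close. It gives the time, the measured TCP pose, the force, the opening and the grip force at its end, in the units of the state.
- manip.sense(): the state, without advancing time (a new reading comes with each control period).
- manip.snapshot(name): name is "side" or "top" or "wrist"; returns a dict with "pixels" (420x560x3 uint8, red, green, blue), "depth" (420x560 float32, m along the optical axis (not along the pixel's ray), 0 where there is no reading), "intrinsics" (3x3 intrinsics, pixels), "k1" (the pictures are not rectified: a ray, as slopes to the right and down, at radius r is drawn at 1 + k1 r^2 times it, then the intrinsics apply), "R" (3x3) and "t" (3): a world point X has camera coordinates R X + t. Camera axes: x right, y down, z forward; pixel columns grow to the right and rows downward; lengths in m; the calibration is good to about 2 mm. A picture is of the moment at which its call begins.
- manip.sign_off(): hands the job in; it is judged then, once.
The state is a dict: "t": time; "q": joint angles; "qd": joint speeds; "tau": joint torques, N m; "tcp_pos": TCP position; "tool_rot": TCP orientation; "force": force on the tool from outside, world axes, zero at the start; "ft_torque": the same for the moment, N m; "finger_gap": opening from 0.0 (shut) to 1.0 (fully open); "gripper_force": force on a finger pad.
Only numpy, scipy, OpenCV 4.12 (cv2) and the standard library are available. Lean on these libraries where they do the work, as an engineer would, in place of code of your own. Each camera call takes 0.05 s, during which the arm holds its last target. There are 200 camera calls.

## Task

The webbing feeder has been greased and is being closed up: push the loose handwheel all the way down onto the square end of the pressure screw and let go of it. Then pick up the gearbox cover by its handle and hold it level over the open gearbox, its four holes in line with the four threaded holes and about 10 mm above the rim, so that a workmate can slip the gasket in and start the screws. Finish while still holding it there, steady and in the air; the cover must not touch the feeder, and the other things on the bench stay where they are.

Things in the scene. Friction and masses are not known exactly. Their poses are not given: they have to be found in the camera images.
- wheel_hub (a point): Handwheel's hub: a steel block 30 mm square and 46 mm high with a 16.4 mm square bore right through it, parallel to its faces. The point is on the axis, 30 mm above the wheel's underside, 16 mm below the hub's top: grip here across two opposite faces (rim and spokes are only 10 mm high). x, y square to the faces, z up.
- seat (a point): Pressure screw on the feeder's left (+y) half: steel collar; on it a 14 mm square end 24 mm high (top 6 mm bevelled to 10 mm), then a 10 mm round stud ending 54 mm above the collar. The point is the centre of the collar's top, 120 mm above the bench, where the wheel's underside rests when home. x, y square to the square end (its yaw is its own), z up. Stiff: turns only at about 1 Nm.
- cover_handle (a point): Centre of the black bar handle of the loose gearbox cover, 30 mm above the plate's underside and over its centre. The bar runs along the plate's x: 84 mm long, 12 mm wide (y), 14 mm high, its feet leaving 60 mm free between them. z up.
- rim_mid (a point): Centre of the open gearbox's mouth at rim height, 120 mm above the bench, on the feeder's right (-y) half, 170 mm from the pressure screw. The rim is a bare aluminium flange, 140 mm (x) by 100 mm (y) like the cover, gears visible inside. Its axes are the feeder's.
- tap0 (a point): Threaded hole (6 mm) in the gearbox rim, centre of its mouth on the rim's top face, +x +y corner in the feeder's axes; 58 mm (x) and 38 mm (y) from rim_mid.
- tap1 (a point): Threaded hole (6 mm) in the gearbox rim, centre of its mouth on the rim's top face, +x -y corner in the feeder's axes; 58 mm (x) and 38 mm (y) from rim_mid.
- tap2 (a point): Threaded hole (6 mm) in the gearbox rim, centre of its mouth on the rim's top face, -x -y corner in the feeder's axes; 58 mm (x) and 38 mm (y) from rim_mid.
- tap3 (a point): Threaded hole (6 mm) in the gearbox rim, centre of its mouth on the rim's top face, -x +y corner in the feeder's axes; 58 mm (x) and 38 mm (y) from rim_mid.
- hole0 (a point): Hole (14 mm) in the cover, its centre at the plate's underside, +x +y corner in the cover's axes; 58 mm (x) and 38 mm (y) from the plate's centre. The cover is alike turned end for end.
- hole1 (a point): Hole (14 mm) in the cover, its centre at the plate's underside, +x -y corner in the cover's axes; 58 mm (x) and 38 mm (y) from the plate's centre. The cover is alike turned end for end.
- hole2 (a point): Hole (14 mm) in the cover, its centre at the plate's underside, -x -y corner in the cover's axes; 58 mm (x) and 38 mm (y) from the plate's centre. The cover is alike turned end for end.
- hole3 (a point): Hole (14 mm) in the cover, its centre at the plate's underside, -x +y corner in the cover's axes; 58 mm (x) and 38 mm (y) from the plate's centre. The cover is alike turned end for end.
- screwdriver: Bystander, loose on the bench, to be left alone: screwdriver with a red handle, 180 mm long; origin at the centre of its underside.
- wrench: Bystander, loose on the bench, to be left alone: steel spanner, 180 mm long; origin at the centre of its underside.
- grease_tin: Bystander, loose on the bench, to be left alone: red grease tin, 72 mm across, 52 mm high; origin at the centre of its underside.
- screw_tray: Bystander, loose on the bench, to be left alone: blue tray with the cover's screws and the wheel's nut, 110 x 75 x 24 mm; origin at the centre of its underside.
- pink_reel: Bystander, loose on the bench, to be left alone: small reel with pink roll, 110 mm across, 30 mm high, lying flat; origin at the centre of its underside.
- mug: Bystander, loose on the bench, to be left alone: white mug, 76 mm across, 85 mm high; origin at the centre of its underside.
- buckle: Bystander, loose on the bench, to be left alone: black strap buckle, 60 x 45 x 10 mm; origin at the centre of its underside.
- cover: Loose gearbox cover: aluminium plate 140 mm (x) by 100 mm (y) by 4 mm, lying flat, a 14 mm hole in each corner, black bar handle on top (37 mm high in all). About 0.35 kg. Origin: centre of its underside.
- wheel: Loose black handwheel, 110 mm across, lying flat, hub upwards; a crank grip 46 mm high stands on the rim, on the hub's diagonal (+x +y), 47 mm from the axis. Any of its four quarter turns fits the screw. About 0.32 kg. Origin on the axis at the underside.
- feeder: Webbing feeder, fixed to the bench, about 270 mm (x) by 320 mm (y), 120 mm high (the screw's stud reaches 174 mm): roller frame with pressure screw on the +y half, open gearbox on the -y half, blue motor behind (+x) the gearbox. Origin on the bench midway between screw and gearbox; at zero yaw x points away from the robot.
Mind the look-alikes: they are no part of the job. Several things have the shape of the cover; the one meant has the colours described above.

How it is judged:
By the outcome, as a careful person would: the job done as asked, in the order asked, and still so for the second after the job is handed in, while the arm keeps its last pose, push and grip.
It also fails if it takes over 72 s, if anything falls off the work surface, if the arm or the gripper's body presses on something with over 40 N, if the wrist force passes 120 N, or if a joint passes its speed limit or range.

## Working session

There is one attempt and no reset: what is moved stays moved. The work goes in short steps, Python scripts to look and compute and a tool call to move; the robot and the scene stay as the last step left them, time stands still between calls to the robot, and variables do not carry over. Pictures are saved under pics/ and viewed, at most 10 in all, crops included, and the job is handed in when it is done.

Besides the shell and the picture viewer there is one more tool, called after ">>>" as name(argument=value, ...), one argument or row to a line, values as JSON. apply_moves: Moves the arm, as the interface text tells. Shifts and turns lie within -1 to 1; 1 stands for 800 mm of shift or 180 degrees of turn. Its arguments: {"type":"object","properties":{"claw":{"type":"array","items":{"type":"number"}},"travel":{"type":"array","items":{"type":"array","items":{"type":"number"}}},"turn":{"type":"array","items":{"type":"array","items":{"type":"number"}}},"newtons":{"type":"number"}},"required":["claw","travel","turn"]}

```bash
mkdir -p pics; python3 - <<'E'
from station import manip
import cv2,numpy as np
s=manip.sense();print({k:np.round(v,3).tolist() for k,v in s.items()})
for n in ("top","side"):
    d=manip.snapshot(n);np.savez(f"{n}0.npz",**d)
    cv2.imwrite(f"pics/{n}0.png",d["pixels"][:,:,::-1])
    print(n,np.round(d["intrinsics"],1).tolist(),d["k1"],np.round(-d["R"].T@d["t"],3),np.round(d["R"],2).tolist())
E
```

```text
{'t': 0.0, 'q': [-1.388, 0.528, 1.434, 0.0, 1.181, -0.179], 'qd': [0.001, -0.001, 0.001, 0.001, 0.0, 0.0], 'tau': [-0.002, -44.236, -17.802, -0.0, 0.008, -0.0], 'tcp_pos': [0.221, -0.584, 0.23], 'tool_rot': [0.984, 0.18, 0.0, -0.001], 'force': [-0.459, 0.195, -0.281], 'ft_torque': [0.017, -0.021, 0.014], 'gripper_force': 0.0, 'finger_gap': 1.003}
top [[507.9, 0.0, 278.1], [0.0, 507.9, 211.7], [0.0, 0.0, 1.0]] -0.15926308034268538 [0.411 0.004 1.698] [[0.02, -1.0, -0.01], [-1.0, -0.02, -0.08], [0.08, 0.01, -1.0]]
side [[415.0, 0.0, 272.4], [0.0, 415.0, 207.3], [0.0, 0.0, 1.0]] -0.06497380009393125 [-0.156  0.644  0.881] [[-0.69, -0.72, -0.01], [-0.46, 0.45, -0.76], [0.56, -0.53, -0.64]]
```

View pics/top0.png

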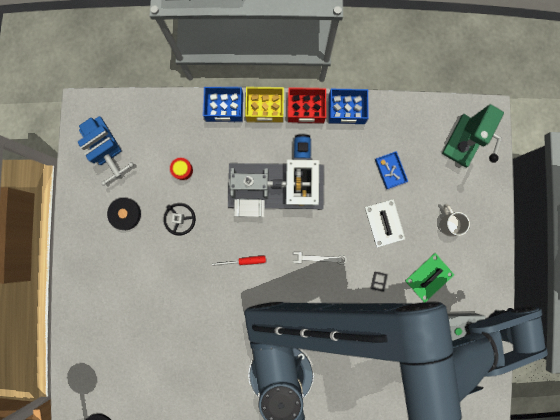

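View pics/side0.png

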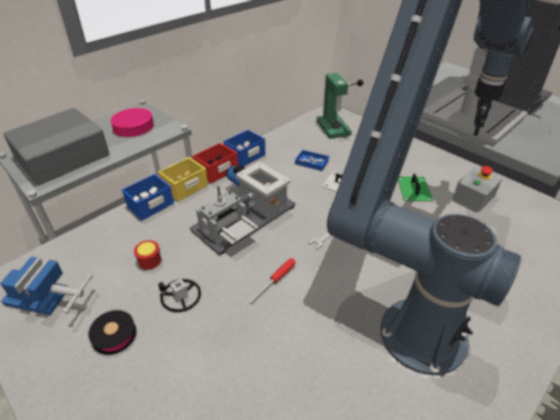

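```bash
cat > h.py <<'E'
import numpy as np,cv2
from station import manip
from scipy.spatial.transform import Rotation as Ro
def slopes(d,uv):
    K=d["intrinsics"];p=(np.atleast_2d(uv).astype(float)-[K[0,2],K[1,2]])/[K[0,0],K[1,1]]
    s=p.copy()
    for _ in range(20): s=p/(1+float(d["k1"])*(s**2).sum(1,keepdims=True))
    return s
def plane(d,uv,z):
    s=slopes(d,uv);r=np.c_[s,np.ones(len(s))]@d["R"];c=-d["R"].T@d["t"]
    return c+r*((z-c[2])/r[:,2])[:,None]
def xyz(d):
    h,w=d["depth"].shape;v,u=np.mgrid[:h,:w]
    s=slopes(d,np.c_[u.ravel(),v.ravel()]);P=np.c_[s,np.ones(len(s))]*d["depth"].reshape(-1,1)
    return ((P-d["t"])@d["R"]).reshape(h,w,3)
def proj(d,X):
    c=np.atleast_2d(X)@d["R"].T+d["t"];s=c[:,:2]/c[:,2:]
    s=s*(1+float(d["k1"])*(s**2).sum(1,keepdims=True));K=d["intrinsics"]
    return s*[K[0,0],K[1,1]]+[K[0,2],K[1,2]]
def snap(n,tag):
    d=manip.snapshot(n);np.savez(tag+".npz",**d);return d
def crop(d,box,k,path):
    x0,y0,x1,y1=box;cv2.imwrite(path,cv2.resize(d["pixels"][y0:y1,x0:x1,::-1],None,fx=k,fy=k,interpolation=cv2.INTER_CUBIC))
def comps(m,amin=30):
    n,l,st,c=cv2.connectedComponentsWithStats(m.astype(np.uint8));return [(l==i,st[i],c[i]) for i in range(1,n) if st[i,4]>=amin]
def rect(pts):
    """min-area rectangle of world xy points: centre, sides, yaw of long side (deg)"""
    c,s,a=cv2.minAreaRect((np.asarray(pts)[:,:2]*1000).astype(np.float32))
    if s[0]<s[1]: s=s[::-1];a+=90
    return np.round(c,1),np.round(s,1),round((a+90)%180-90,1)
E
python3 - <<'E'
from h import *
d=dict(np.load("top0.npz"));P=xyz(d);I=d["pixels"].astype(int);Z=P[...,2]
hs=cv2.cvtColor(d["pixels"],cv2.COLOR_RGB2HSV)
def box(x0,y0,x1,y1):
    m=np.zeros(Z.shape,bool);m[y0:y1,x0:x1]=1;return m
def show(n,m,z):
    for c,st,ce in comps(m):
        uv=np.argwhere(c)[:,::-1];print(n,st[:5],"z",np.round(np.median(Z[c]),3),rect(plane(d,uv,z)))
print("bench z",np.median(Z[225:245,200:240]))
w=box(155,195,205,245)
show("wheel dark",w&(hs[...,2]<75),.01)
show("hub high",w&(Z>.03),.046)
g=box(225,150,330,225)
show("rim",box(282,158,325,212)&(hs[...,2]>185)&(hs[...,1]<50),.12)
show("stud",g&box(225,150,282,225)&(Z>.125),.15)
c=box(355,190,412,255)
show("cover white",c&(hs[...,2]>195)&(hs[...,1]<50),.004)
show("handle",c&(hs[...,2]<75),.037)
a=cv2.resize(d["pixels"][140:250,150:420,::-1],None,fx=2.9,fy=2.9,interpolation=cv2.INTER_CUBIC)
b=cv2.resize(d["pixels"][195:305,350:480,::-1],None,fx=2.4,fy=2.4,interpolation=cv2.INTER_CUBIC)
o=np.zeros((a.shape[0]+b.shape[0],a.shape[1],3),np.uint8);o[:a.shape[0]]=a;o[a.shape[0]:,:b.shape[1]]=b
cv2.imwrite("pics/crop1.png",o)
E
```

```text
bench z 0.0002317722055276672
wheel dark [164 203  32  32 308] z 0.009 (array([513. , 349.8]), array([105.6, 104.4]), -88.3)
hub high [172 213  11  11  77] z 0.045 (array([512.5, 351.5]), array([34.9, 30.6]), 84.1)
rim [287 159  33  46 878] z 0.12 (array([629.8, -56.2]), array([139.6, 101. ]), -0.9)
cover white [ 365  199   40   49 1006] z 0.004 (array([ 511.8, -340.5]), array([141.9, 101.1]), 17.2)
handle [380 211  11  24  91] z 0.035 (array([ 510. , -334.7]), array([81. , 15.4]), 17.2)
```

View pics/crop1.png

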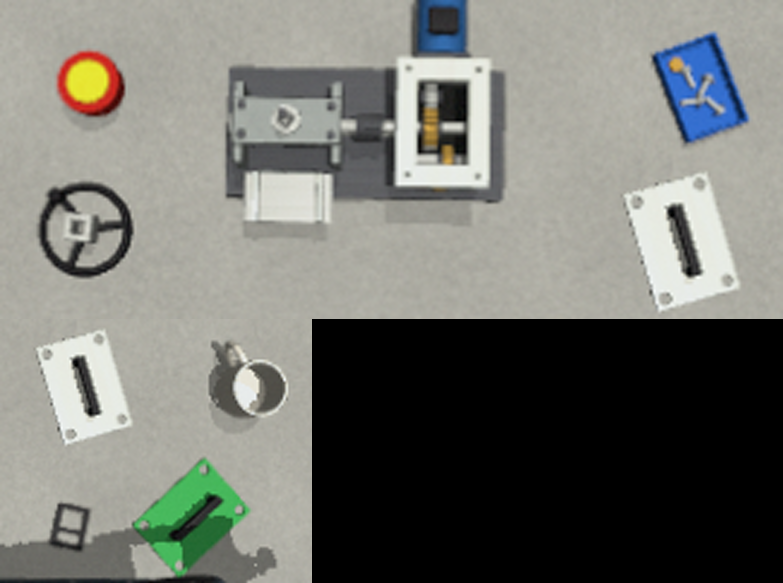

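The cover candidates in the top view are the bare aluminium plate at (385,222) and a green plate at (430,278). The crop confirms that the aluminium one at (385,222) fits: it has the described colours and a 140x100 plate. The wheel is at (180,219), the screw at (249,181) and the rim at (303,185). I'll start with the wheel and look at the screw on the way.

>>> apply_moves(
  claw=[1,1,1,1,1],
  travel=[
    [0.178,-0.085,-0.125],
    [0.178,-0.085,-0.125],
    [0.178,-0.085,-0.125],
    [0.178,-0.085,-0.125],
    [0.178,-0.085,-0.125],
  ],
  turn=[
    [0,0,0.1156],
    [0,0,0.1156],
    [0,0,0.1156],
    [0,0,0.1156],
    [0,0,0.1156],
  ],
)

```text
t: 0.52
tcp_pos: [0.333, -0.468, 0.3339]
tool_rot: [1.0, 0.0, 0.001, 0.001]
force: [0.2, 0.4, 0.0]
finger_gap: 0.999
gripper_force: 0.0
```

>>> apply_moves(
  claw=[1,1,1,1,1],
  travel=[
    [0.15,-0.1875,-0.0625],
    [0.15,-0.1875,-0.0625],
    [0.15,-0.1875,-0.0625],
    [0.15,-0.1875,-0.0625],
    [0.15,-0.1875,-0.0625],
  ],
  turn=[
    [0,0,0],
    [0,0,0],
    [0,0,0],
    [0,0,0],
    [0,0,0],
  ],
)

```text
t: 0.93
tcp_pos: [0.4519, -0.3179, 0.3819]
tool_rot: [1.0, -0.0, 0.0, -0.0]
force: [0.3, -0.6, 0.3]
finger_gap: 1.004
gripper_force: 0.0
```

>>> apply_moves(
  claw=[1,1,1,1,1],
  travel=[
    [0.1,-0.225,-0.025],
    [0.1,-0.225,-0.025],
    [0.1,-0.225,-0.025],
    [0.1,-0.225,-0.025],
    [0.1,-0.225,-0.025],
  ],
  turn=[
    [0,0,0],
    [0,0,0],
    [0,0,0],
    [0,0,0],
    [0,0,0],
  ],
)

```text
t: 1.35
tcp_pos: [0.5313, -0.1375, 0.4013]
tool_rot: [1.0, 0.0, -0.0, -0.001]
force: [0.7, -1.0, -0.0]
finger_gap: 1.006
gripper_force: 0.0
```

>>> apply_moves(
  claw=[1,1,1,1,1],
  travel=[
    [0,-0.2375,0],
    [0,-0.2375,0],
    [0,-0.2375,0],
    [0,-0.2375,0],
    [0,-0.2375,0],
  ],
  turn=[
    [0,0,0],
    [0,0,0],
    [0,0,0],
    [0,0,0],
    [0,0,0],
  ],
)

```text
t: 1.77
tcp_pos: [0.5299, 0.0533, 0.401]
tool_rot: [1.0, 0.001, -0.001, -0.001]
force: [-0.7, -0.0, -0.4]
finger_gap: 1.004
gripper_force: 0.0
```

Motion follows well. Look from here with the wrist camera.

```bash
python3 - <<'E'
from h import *
d=snap("wrist","w1")
c=-d["R"].T@d["t"];print(c,np.round(d["R"],2).tolist(),d["intrinsics"][0,0],d["k1"])
print(proj(d,[[.63,.114,.174],[.63,-.056,.12],[.5125,.35,.046]]))
cv2.imwrite("pics/w1.png",d["pixels"][:,:,::-1])
E
```

```text
[0.59885174 0.05322103 0.5435638 ] [[0.0, -1.0, -0.0], [-0.96, -0.0, 0.27], [-0.27, 0.0, -0.96]] 356.18846138092465 -0.07644747315128535
[[217.66510927  81.3901516 ]
 [375.26508888  86.11531798]
 [ 74.59503685 177.41091233]]
```

View pics/w1.png

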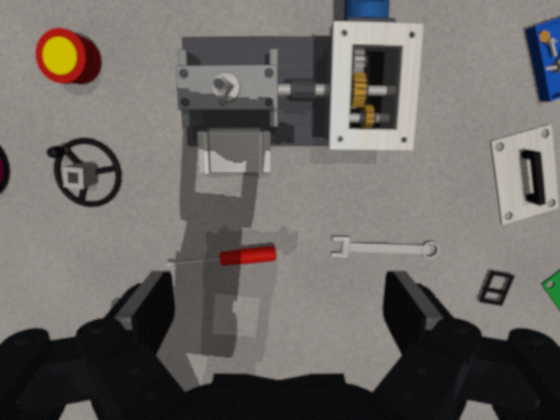

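The picture shows the feeder with the screw at (226,87), the rim taps at about (344,33), (415,35), (406,141) and (340,140), the wheel hub at (75,177), and the cover at (525,175). I'll move closer to get the screw's yaw.

>>> apply_moves(
  claw=[1,1,1,1,1],
  travel=[
    [0.069,-0.074,0.164],
    [0.069,-0.074,0.164],
    [0.069,-0.074,0.164],
    [0.069,-0.074,0.164],
    [0.069,-0.074,0.164],
  ],
  turn=[
    [0,0,0],
    [0,0,0],
    [0,0,0],
    [0,0,0],
    [0,0,0],
  ],
)

```text
t: 2.23
tcp_pos: [0.584, 0.1099, 0.2633]
tool_rot: [1.0, 0.0, -0.006, -0.0]
force: [-1.0, -0.8, -1.1]
finger_gap: 0.998
gripper_force: 0.0
```

```bash
python3 - <<'E'
from h import *
d1=dict(np.load("w1.npz"))
# taps: dark blobs near predicted spots
g=cv2.cvtColor(d1["pixels"],cv2.COLOR_RGB2GRAY)
T=[]
for u,v in [(344,33),(415,35),(406,141),(340,140)]:
    w=g[v-7:v+8,u-7:u+8].astype(float);k=np.clip(w.max()*.75-w,0,None)
    # keep only the blob, not the surroundings
    n,l,st,c=cv2.connectedComponentsWithStats((k>0).astype(np.uint8));
    ok=[i for i in range(1,n) if st[i,0]>0 and st[i,1]>0 and st[i,0]+st[i,2]<15 and st[i,1]+st[i,3]<15]
    i=max(ok,key=lambda i:st[i,4]);T.append(c[i]+[u-7,v-7]);print(T[-1],st[i,4])
W=plane(d1,T,.12);print(W,W.mean(0))
print("diag",np.linalg.norm(W[0]-W[2]),np.linalg.norm(W[1]-W[3]))
e=(W[0]-W[3])+(W[1]-W[2]);print("yaw x",np.degrees(np.arctan2(e[1],e[0])))
e=(W[0]-W[1])+(W[3]-W[2]);print("yaw y",np.degrees(np.arctan2(-e[0],e[1])))
d=snap("wrist","w2");uv=proj(d,[[.63,.114,.12]])[0].astype(int);print(uv)
x,y=uv;crop(d,(max(x-60,0),max(y-45,0),x+60,y+45),6,"pics/w2.png")
E
```

```text
[343.72413793  32.4137931 ] 29
[411.5         34.29411765] 34
[403.5        139.21428571] 28
[339.96 138.4 ] 25
[[ 0.68669888 -0.01775979  0.12      ]
 [ 0.68644111 -0.093695    0.12      ]
 [ 0.57060345 -0.09350271  0.12      ]
 [ 0.57083372 -0.01800248  0.12      ]] [ 0.62864429 -0.05574     0.12      ]
diag 0.1386186799675026 0.1381825783906243
yaw x 0.012463755524510907
yaw y -0.18465053622927471
[273 141]
```

View pics/w2.png

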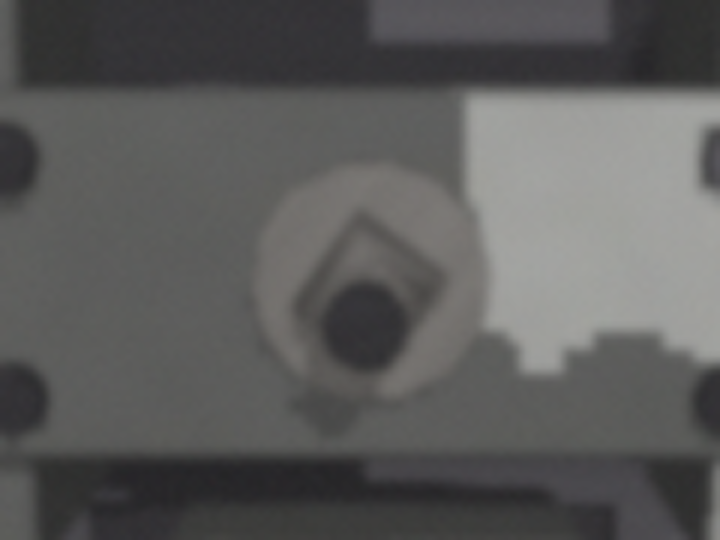

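The crop shows the collar centred at (372,282), with the square end's corners at about (360,208), (447,272) and (293,302). That makes it turned about 54 degrees. Next, over to the wheel for a closer look.

>>> apply_moves(
  claw=[1,1,1,1,1],
  travel=[
    [-0.073,-0.15,0.039],
    [-0.073,-0.15,0.039],
    [-0.073,-0.15,0.039],
    [-0.073,-0.15,0.039],
    [-0.073,-0.15,0.039],
  ],
  turn=[
    [0,0,0],
    [0,0,0],
    [0,0,0],
    [0,0,0],
    [0,0,0],
  ],
)

```text
t: 2.7
tcp_pos: [0.5263, 0.2303, 0.24]
tool_rot: [1.0, 0.001, -0.0, -0.0]
force: [-0.5, -0.3, 0.0]
finger_gap: 1.001
gripper_force: 0.0
```

>>> apply_moves(
  claw=[1,1,1,1,1],
  travel=[
    [-0.073,-0.15,0.039],
    [-0.073,-0.15,0.039],
    [-0.073,-0.15,0.039],
    [-0.073,-0.15,0.039],
    [-0.073,-0.15,0.039],
  ],
  turn=[
    [0,0,0],
    [0,0,0],
    [0,0,0],
    [0,0,0],
    [0,0,0],
  ],
)

```text
t: 3.12
tcp_pos: [0.4695, 0.3498, 0.2085]
tool_rot: [1.0, 0.001, 0.001, -0.0]
force: [0.1, -0.8, -0.5]
finger_gap: 0.999
gripper_force: 0.0
```

```bash
python3 - <<'E'
from h import *
d=dict(np.load("w2.npz"));x,y=273-60,141-45
f=lambda p:np.array(p)/6.+[x,y]-.4
C=plane(d,[f((372,282))],.12);print("collar",C)
Q=plane(d,[f((360,208)),f((447,272)),f((293,302))],.12);print(Q)
for e in (Q[1]-Q[0],Q[2]-Q[0]): print(np.linalg.norm(e),np.degrees(np.arctan2(e[1],e[0]))%90)
print("stud top",plane(d,[f((365,325))],.174))
# collar by mask: brighter disc
d=snap("wrist","w3");P=xyz(d);Z=P[...,2]
uv=proj(d,[[.5125,.3505,.046]])[0].astype(int);print(uv)
m=np.zeros(Z.shape,bool);m[uv[1]-45:uv[1]+45,uv[0]-45:uv[0]+45]=1
for c,st,ce in comps(m&(Z>.04)&(Z<.052),60):
    q=np.argwhere(c)[:,::-1];print("hub",st,rect(plane(d,q,.046)),np.median(Z[c]))
xx,yy=uv;crop(d,(xx-80,max(yy-70,0),xx+80,yy+50),4.5,"pics/w3.png")
print(manip.sense()["tcp_pos"])
E
```

```text
collar [[0.62903119 0.11319947 0.12      ]]
[[0.63860488 0.1147363  0.12      ]
 [0.6303319  0.10333059 0.12      ]
 [0.62643047 0.12363811 0.12      ]]
0.014090154538503034 54.0452470784803
0.015081719654437886 53.82609369742289
stud top [[0.62927226 0.11334356 0.174     ]]
[277 145]
hub [232 100  19  12 186] (array([545.2, 381. ]), array([14.9,  8.8]), 89.8) 0.04462529525904123
hub [257 126  39  39 926] (array([512.8, 351.9]), array([30.4, 30.1]), -5.8) 0.04604141858677396
[0.47075242 0.34846937 0.2088523 ]
```

View pics/w3.png

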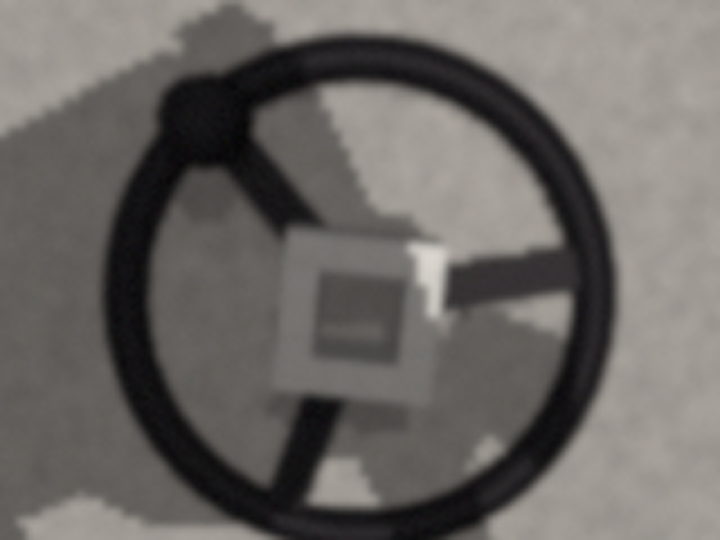

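Hub (277,145 in the frame) measured at (512.8, 351.9) mm, 30.4x30.1 mm, z 46 mm, yaw -5.8°. This matches the given sizes.

>>> apply_moves(
  claw=[1,1,1,1,1],
  travel=[
    [0.0525,-0.004,0.161],
    [0.0525,-0.004,0.161],
    [0.0525,-0.004,0.161],
    [0.0525,-0.004,0.161],
    [0.0525,-0.004,0.161],
  ],
  turn=[
    [0,0,0.032],
    [0,0,0.032],
    [0,0,0.032],
    [0,0,0.032],
    [0,0,0.032],
  ],
)

```text
t: 3.58
tcp_pos: [0.5125, 0.3488, 0.0765]
tool_rot: [0.999, -0.053, -0.002, 0.001]
force: [-0.4, -1.0, 1.5]
finger_gap: 1.002
gripper_force: 0.0
```

```bash
cat >> h.py <<'E'
def to(x,y,z,yaw):
    s=manip.sense();R=Ro.from_quat(s["tool_rot"]);T=Ro.from_euler("z",yaw,degrees=True)*Ro.from_quat([1,0,0,0])
    print("at",np.round(s["tcp_pos"],4),"yaw",round(np.degrees(np.arctan2(*R.as_matrix()[[1,0],0])),2),"F",np.round(s["force"],1),"gap",round(float(s["finger_gap"]),3),"q6",round(float(s["q"][5]),2),"t",s["t"])
    print("travel",np.round(R.inv().apply(np.array([x,y,z])-s["tcp_pos"])/.8,4),"turn",np.round((R.inv()*T).as_rotvec()/np.pi,4))
E
python3 -c "
from h import *
to(.5128,.3519,.013,-5.8)"
```

```text
at [0.5125 0.3488 0.0765] yaw -6.02 F [-0.4 -1.   1.5] gap 1.002 q6 2.09 t 3.5833
travel [ 0.0003 -0.0042  0.0794] turn [ 0.001   0.0013 -0.0012]
```

>>> apply_moves(
  claw=[1,1,1,1,1],
  travel=[
    [0,-0.003,0.03],
    [0,-0.003,0.055],
    [0,-0.003,0.079],
    [0,-0.003,0.079],
    [0,-0.003,0.079],
  ],
  turn=[
    [0,0,0],
    [0,0,0],
    [0,0,0],
    [0,0,0],
    [0,0,0],
  ],
)

```text
t: 4.0
tcp_pos: [0.5131, 0.3537, 0.0177]
tool_rot: [0.999, -0.051, 0.001, -0.0]
force: [0.1, -0.1, -0.2]
finger_gap: 1.003
gripper_force: 0.0
```

>>> apply_moves(
  claw=[-1,-1,-1,-1,-1],
  travel=[
    [0,0,0],
    [0,0,0],
    [0,0,0],
    [0,0,0],
    [0,0,0],
  ],
  turn=[
    [0,0,0],
    [0,0,0],
    [0,0,0],
    [0,0,0],
    [0,0,0],
  ],
  newtons=70,
)

```text
t: 4.42
tcp_pos: [0.5127, 0.3539, 0.0171]
tool_rot: [0.999, -0.051, 0.001, 0.0]
force: [-0.2, -0.1, -1.5]
finger_gap: 0.339
gripper_force: 69.5
```

>>> apply_moves(
  claw=[-1,-1,-1,-1,-1],
  travel=[
    [0,0,0],
    [0,0,0],
    [0,0,0],
    [0,0,0],
    [0,0,0],
  ],
  turn=[
    [0,0,0],
    [0,0,0],
    [0,0,0],
    [0,0,0],
    [0,0,0],
  ],
)

```text
t: 4.83
tcp_pos: [0.5127, 0.354, 0.017]
tool_rot: [0.999, -0.051, 0.001, -0.0]
force: [0.1, -2.2, 7.3]
finger_gap: 0.34
gripper_force: 71.1
```

```bash
python3 -c "
from h import *
to(.5128,.3519,.013,-5.8)"
```

```text
at [0.5127 0.354  0.017 ] yaw -5.81 F [ 0.1 -2.2  7.3] gap 0.34 q6 2.1 t 4.8333
travel [0.0003 0.0026 0.005 ] turn [-0.     -0.0004 -0.    ]
```

Gripped, but about 6 mm high. I'll regrip lower.

>>> apply_moves(
  claw=[0.2,0.2,0.2,0.2,0.2],
  travel=[
    [0,0,0],
    [0,0,0],
    [0,0.0025,0.009],
    [0,0.0025,0.009],
    [0,0.0025,0.009],
  ],
  turn=[
    [0,0,0],
    [0,0,0],
    [0,0,0],
    [0,0,0],
    [0,0,0],
  ],
)

```text
t: 5.25
tcp_pos: [0.5111, 0.3516, 0.0075]
tool_rot: [0.999, -0.051, -0.001, 0.0]
force: [0.2, -0.3, -0.6]
finger_gap: 0.597
gripper_force: 0.0
```

>>> apply_moves(
  claw=[-1,-1,-1,-1,-1],
  travel=[
    [0,0,0],
    [0,0,0],
    [0,0,0],
    [0,0,0],
    [0,0,0],
  ],
  turn=[
    [0,0,0],
    [0,0,0],
    [0,0,0],
    [0,0,0],
    [0,0,0],
  ],
  newtons=70,
)

```text
t: 5.67
tcp_pos: [0.5122, 0.3524, 0.0087]
tool_rot: [0.999, -0.051, 0.0, -0.0]
force: [0.4, 1.3, -0.6]
finger_gap: 0.34
gripper_force: 69.4
```

>>> apply_moves(
  claw=[-1,-1,-1,-1,-1],
  travel=[
    [0,0,0],
    [0,0,-0.05],
    [0,0,-0.1],
    [0,0,-0.15],
    [0,0,-0.2],
  ],
  turn=[
    [0,0,0],
    [0,0,0],
    [0,0,0],
    [0,0,0],
    [0,0,0],
  ],
)

```text
t: 6.08
tcp_pos: [0.5106, 0.351, 0.1686]
tool_rot: [0.999, -0.051, -0.002, 0.001]
force: [0.2, -0.1, -3.8]
finger_gap: 0.341
gripper_force: 70.2
```

```bash
python3 -c "
from h import *
to(.629,.1134,.22,-36)"
```

```text
at [0.5106 0.351  0.1686] yaw -5.83 F [ 0.2 -0.1 -3.8] gap 0.341 q6 2.1 t 6.0833
travel [ 0.1772  0.2806 -0.0642] turn [0.0012 0.0009 0.1676]
```

>>> apply_moves(
  claw=[-1,-1,-1,-1,-1],
  travel=[
    [0.02,0.03,-0.04],
    [0.05,0.08,-0.064],
    [0.09,0.14,-0.064],
    [0.09,0.14,-0.064],
    [0.09,0.14,-0.064],
  ],
  turn=[
    [0,0,0],
    [0,0,0],
    [0,0,0],
    [0,0,0],
    [0,0,0],
  ],
)

```text
t: 6.5
tcp_pos: [0.5747, 0.2278, 0.2198]
tool_rot: [0.999, -0.053, 0.001, 0.002]
force: [-0.7, 0.9, -3.6]
finger_gap: 0.344
gripper_force: 70.6
```

>>> apply_moves(
  claw=[-1,-1,-1,-1,-1],
  travel=[
    [0.087,0.14,0],
    [0.087,0.14,0],
    [0.087,0.14,0],
    [0.087,0.14,0],
    [0.087,0.14,0],
  ],
  turn=[
    [0,0,0.168],
    [0,0,0.168],
    [0,0,0.168],
    [0,0,0.168],
    [0,0,0.168],
  ],
)

```text
t: 6.92
tcp_pos: [0.6305, 0.111, 0.2182]
tool_rot: [0.949, -0.314, -0.001, 0.001]
force: [-0.5, 0.2, -3.7]
finger_gap: 0.342
gripper_force: 70.8
```

>>> apply_moves(
  claw=[-1,-1],
  travel=[
    [0,0,0],
    [0,0,0],
  ],
  turn=[
    [0,0,0],
    [0,0,0],
  ],
)

```text
t: 7.08
tcp_pos: [0.6287, 0.1148, 0.2184]
tool_rot: [0.951, -0.309, -0.002, 0.001]
force: [-0.8, 1.0, -4.0]
finger_gap: 0.341
gripper_force: 70.8
```

```bash
python3 - <<'E'
from h import *
to(.629,.1134,.22,-36)
d=snap("wrist","w4");s=manip.sense();P=xyz(d);Z=P[...,2]
R=Ro.from_quat(s["tool_rot"]).as_matrix();print("tilt",R[:,2])
hub=s["tcp_pos"]+R@[0,0,-.0375]
uv=proj(d,[hub])[0];print("hub top proj",uv,hub, "seat proj",proj(d,[[.629,.1134,.12]]))
cv2.imwrite("pics/w4.png",d["pixels"][:,:,::-1])
E
```

```text
at [0.6287 0.1148 0.2184] yaw -36.03 F [-0.8  1.  -4. ] gap 0.341 q6 2.21 t 7.0833
travel [ 0.0013  0.0012 -0.002 ] turn [ 0.0006  0.0009 -0.0002]
tilt [-2.75264963e-03 -5.17297779e-06 -9.99996211e-01]
hub top proj [276.95433693 325.68249851] [0.6289119  0.11524868 0.25622763] seat proj [[279.27910211 213.0197787 ]]
```

View pics/w4.png

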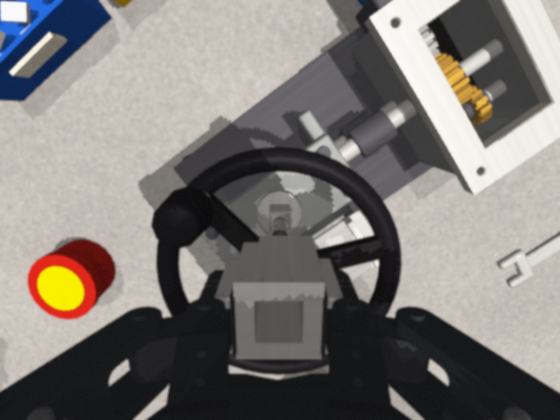

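The view shows the hub's top square with corners (234,283), (325,283), (325,360), (233,358), the collar at (279,211), and the square end aligned with the hub. Check the lateral offset.

```bash
python3 - <<'E'
from h import *
d=dict(np.load("w4.npz"));s=manip.sense()
P=xyz(d);print("hub top depth z",np.median(P[290:300,260:300,2]))
zt=float(np.median(P[290:300,260:300,2]))
H=plane(d,[(234,283),(325,283),(325,360),(233,358)],zt);print(H,H.mean(0))
print("bore",plane(d,[(279.5,321)],zt))
g=cv2.cvtColor(d["pixels"],cv2.COLOR_RGB2GRAY)
print("collar",plane(d,[(279,212)],.12))
crop(d,(230,180,330,255),8,"pics/w4c.png")
print(s["tcp_pos"])
E
```

```text
hub top depth z 0.2559101669507298
[[0.64996887 0.11720128 0.25591017]
 [0.63246198 0.09324669 0.25591017]
 [0.60727357 0.11003656 0.25591017]
 [0.62713515 0.13572663 0.25591017]] [0.62920989 0.11405279 0.25591017]
bore [[0.62971841 0.11359394 0.25591017]]
collar [[0.62971726 0.11312041 0.12      ]]
[0.62880868 0.11524849 0.21872778]
```

View pics/w4c.png

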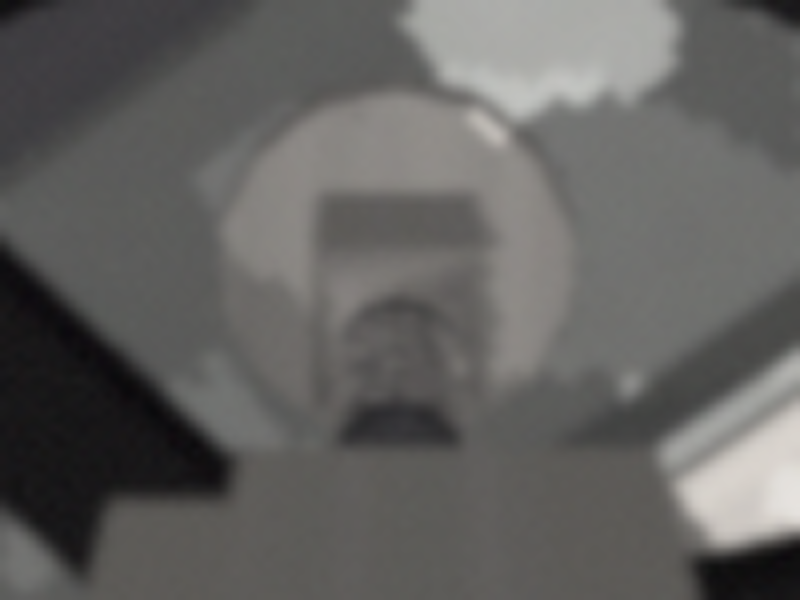

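Aligned to about 0.5 mm and in yaw. Descend in stages.

>>> apply_moves(
  claw=[-1,-1,-1,-1,-1],
  travel=[
    [0,0,0.02],
    [0,0,0.04],
    [0,0,0.06],
    [0,0,0.075],
    [0,0,0.075],
  ],
  turn=[
    [0,0,0],
    [0,0,0],
    [0,0,0],
    [0,0,0],
    [0,0,0],
  ],
)

```text
t: 7.55
tcp_pos: [0.6273, 0.1156, 0.1565]
tool_rot: [0.951, -0.309, -0.003, 0.001]
force: [-1.1, 0.0, -2.8]
finger_gap: 0.343
gripper_force: 70.8
```

>>> apply_moves(
  claw=[-1,-1,-1,-1,-1],
  travel=[
    [0,0,0.005],
    [0,0,0.01],
    [0,0,0.015],
    [0,0,0.015],
    [0,0,0.015],
  ],
  turn=[
    [0,0,0],
    [0,0,0],
    [0,0,0],
    [0,0,0],
    [0,0,0],
  ],
)

```text
t: 7.97
tcp_pos: [0.6302, 0.1148, 0.148]
tool_rot: [0.951, -0.31, 0.0, -0.0]
force: [0.3, -0.1, -3.2]
finger_gap: 0.341
gripper_force: 71.0
```

```bash
python3 -c "
from h import *
to(.629,.1134,.1285,-36)
print(manip.sense()['ft_torque'])"
```

```text
at [0.6302 0.1148 0.148 ] yaw -36.08 F [ 0.3 -0.1 -3.2] gap 0.341 q6 2.21 t 7.9667
travel [-0.0001  0.0023  0.0243] turn [-0.0001 -0.0001 -0.0004]
[-0.07322473 -0.02823619  0.03293653]
```

>>> apply_moves(
  claw=[-1,-1,-1,-1,-1],
  travel=[
    [0,0.0005,0.006],
    [0,0.0005,0.012],
    [0,0.0005,0.017],
    [0,0.0005,0.021],
    [0,0.0005,0.0235],
  ],
  turn=[
    [0,0,0],
    [0,0,0],
    [0,0,0],
    [0,0,0],
    [0,0,0],
  ],
)

```text
t: 8.38
tcp_pos: [0.6296, 0.1144, 0.1286]
tool_rot: [0.951, -0.31, -0.0, 0.0]
force: [-3.7, -1.4, 9.4]
finger_gap: 0.346
gripper_force: 72.6
```

>>> apply_moves(
  claw=[-1,-1,-1],
  travel=[
    [0,0,0.001],
    [0,0,0.002],
    [0,0,0.002],
  ],
  turn=[
    [0,0,0],
    [0,0,0],
    [0,0,0],
  ],
)

```text
t: 8.63
tcp_pos: [0.6296, 0.1145, 0.1286]
tool_rot: [0.951, -0.31, -0.0, 0.0]
force: [-3.3, -1.0, 5.4]
finger_gap: 0.343
gripper_force: 72.1
```

```bash
python3 -c "
from h import *
to(.629,.1134,.1285,-36)
print(manip.sense()['ft_torque'])"
```

```text
at [0.6296 0.1145 0.1286] yaw -36.07 F [-3.3 -1.   5.4] gap 0.343 q6 2.21 t 8.6333
travel [0.0002 0.0015 0.0001] turn [ 0.0001  0.     -0.0004]
[-0.03588759  0.52996876 -0.05587212]
```

Contact at the expected home height. A little more push to confirm, then release.

>>> apply_moves(
  claw=[-1,-1,-1,-1],
  travel=[
    [0,0,0.001],
    [0,0,0.002],
    [0,0,0.003],
    [0,0,0.003],
  ],
  turn=[
    [0,0,0],
    [0,0,0],
    [0,0,0],
    [0,0,0],
  ],
)

```text
t: 8.97
tcp_pos: [0.6296, 0.1144, 0.1285]
tool_rot: [0.951, -0.31, 0.0, 0.0]
force: [-7.2, -0.5, 16.7]
finger_gap: 0.339
gripper_force: 73.6
```

>>> apply_moves(
  claw=[0.3,0.3,0.3,0.3,0.3],
  travel=[
    [0,0,-0.002],
    [0,0,-0.004],
    [0,0,-0.004],
    [0,0,-0.004],
    [0,0,-0.004],
  ],
  turn=[
    [0,0,0],
    [0,0,0],
    [0,0,0],
    [0,0,0],
    [0,0,0],
  ],
)

```text
t: 9.38
tcp_pos: [0.6299, 0.1145, 0.1278]
tool_rot: [0.951, -0.31, -0.0, -0.0]
force: [0.5, 0.0, 0.1]
finger_gap: 0.65
gripper_force: 0.0
```

>>> apply_moves(
  claw=[0.4,0.4,0.4,1,1],
  travel=[
    [0,0,-0.03],
    [0,0,-0.06],
    [0,0,-0.09],
    [-0.03,0,-0.12],
    [-0.06,0,-0.15],
  ],
  turn=[
    [0,0,0],
    [0,0,0],
    [0,0,0],
    [0,0,0],
    [0,0,0],
  ],
)

```text
t: 9.8
tcp_pos: [0.5914, 0.1422, 0.2485]
tool_rot: [0.951, -0.311, 0.0, -0.0]
force: [0.4, 0.4, 0.4]
finger_gap: 0.952
gripper_force: 0.0
```

```bash
python3 - <<'E'
from h import *
to(.60,-.05,.30,0)
d=snap("wrist","w5");Z=xyz(d)[...,2]
for c,st,ce in comps((Z>.155)&(Z<.18),40):
    print(st,np.round(np.percentile(Z[c],[10,50,90]),4),rect(plane(d,np.argwhere(c)[:,::-1],float(np.median(Z[c])))))
uv=proj(d,[[.629,.1134,.166]])[0].astype(int);print(uv)
x,y=np.clip(uv,[100,75],[460,345]);crop(d,(x-100,y-75,x+100,y+75),4,"pics/w5.png")
E
```

```text
at [0.5914 0.1422 0.2485] yaw -36.2 F [0.4 0.4 0.4] gap 0.952 q6 2.25 t 9.8
travel [ 0.1505  0.1876 -0.0643] turn [-0.     -0.     -0.2011]
[212  80  28  29 600] [0.1607 0.1644 0.1657] (array([675.7, 120.5]), array([16.6, 16. ]), 37.8)
[ 254  123   49   49 1988] [0.1651 0.1661 0.1703] (array([630.5, 113.6]), array([30.1, 29.8]), 53.8)
[279 149]
```

View pics/w5.png

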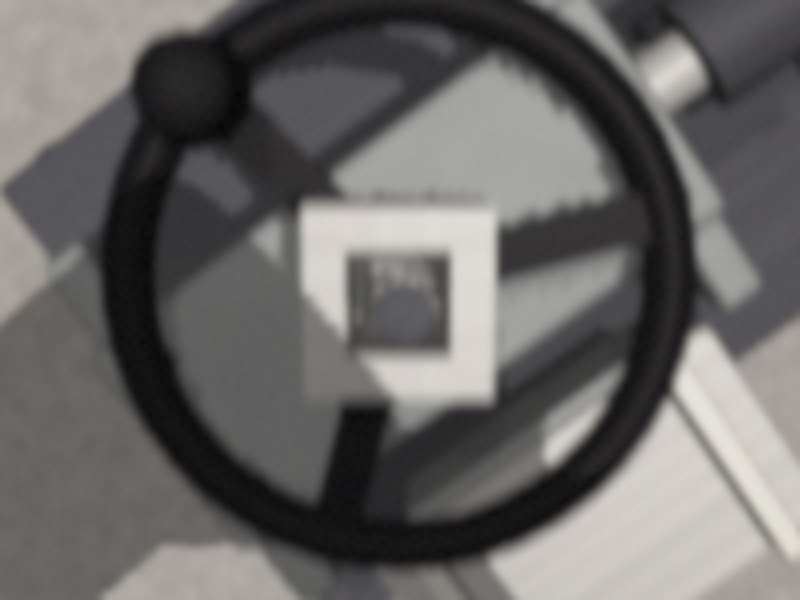

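The wheel is seated: hub top at z = 166.1 mm, i.e. underside at 120 mm, with the stud centred in the bore at crop (405,310). Now the cover.

>>> apply_moves(
  claw=[1,1,1,1,1],
  travel=[
    [0.1505,0.1876,-0.0643],
    [0.1505,0.1876,-0.0643],
    [0.1505,0.1876,-0.0643],
    [0.1505,0.1876,-0.0643],
    [0.1505,0.1876,-0.0643],
  ],
  turn=[
    [0,0,-0.198],
    [0,0,-0.198],
    [0,0,-0.198],
    [0,0,-0.198],
    [0,0,-0.198],
  ],
)

```text
t: 10.27
tcp_pos: [0.5998, -0.0498, 0.2993]
tool_rot: [1.0, -0.013, -0.0, -0.0]
force: [0.6, -0.3, -0.4]
finger_gap: 1.001
gripper_force: 0.0
```

>>> apply_moves(
  claw=[1,1,1,1,1],
  travel=[
    [-0.083,0.18,0.031],
    [-0.083,0.18,0.031],
    [-0.083,0.18,0.031],
    [-0.083,0.18,0.031],
    [-0.083,0.18,0.031],
  ],
  turn=[
    [0,0,0],
    [0,0,0],
    [0,0,0],
    [0,0,0],
    [0,0,0],
  ],
)

```text
t: 10.68
tcp_pos: [0.5258, -0.1954, 0.2728]
tool_rot: [1.0, -0.019, -0.002, 0.001]
force: [-0.4, 0.9, 0.0]
finger_gap: 1.005
gripper_force: 0.0
```

>>> apply_moves(
  claw=[1,1,1,1,1],
  travel=[
    [-0.083,0.18,0.031],
    [-0.083,0.18,0.031],
    [-0.083,0.18,0.031],
    [-0.083,0.18,0.031],
    [-0.083,0.18,0.031],
  ],
  turn=[
    [0,0,-0.0955],
    [0,0,-0.0955],
    [0,0,-0.0955],
    [0,0,-0.0955],
    [0,0,-0.0955],
  ],
)

```text
t: 11.1
tcp_pos: [0.455, -0.338, 0.2482]
tool_rot: [0.991, 0.13, -0.001, 0.001]
force: [0.4, 0.1, 0.1]
finger_gap: 0.998
gripper_force: 0.0
```

```bash
python3 - <<'E'
from h import *
d=snap("wrist","w6");P=xyz(d);Z=P[...,2];hs=cv2.cvtColor(d["pixels"],cv2.COLOR_RGB2HSV)
uv=proj(d,[[.511,-.338,.03]])[0].astype(int);print(uv)
m=np.zeros(Z.shape,bool);m[max(uv[1]-110,0):uv[1]+110,uv[0]-110:uv[0]+110]=1
for c,st,ce in comps(m&(Z>.027)&(Z<.045),100):
    print("handle",st,np.median(Z[c]),rect(plane(d,np.argwhere(c)[:,::-1],.037)))
for c,st,ce in comps(m&(hs[...,2]>150)&(hs[...,1]<40)&(Z<.012),500):
    print("plate",st,rect(plane(d,np.argwhere(c)[:,::-1],.004)))
to(.511,-.338,.08,17.2)
E
```

```text
[292 128]
handle [ 288   85   15   88 1101] 0.03688184087042049 (array([ 510.9, -340.1]), array([83.3, 12.3]), 16.7)
plate [ 245   57   98  139 7935] (array([ 510.7, -340.3]), array([142.4, 101.9]), 16.6)
at [ 0.4563 -0.3349  0.2485] yaw 14.99 F [-0.5 -0.1 -0.4] gap 0.998 q6 0.48 t 11.15
travel [0.0653 0.0215 0.2106] turn [-0.0002  0.0003 -0.0123]
```

Handle measured at (510.9, -340.1), 83x12 mm, z 36.9 mm top, yaw 16.65°, consistent with the plate.

>>> apply_moves(
  claw=[0.2,0.2,0.2,0.2,0.2],
  travel=[
    [0.064,0.0235,0.2106],
    [0.064,0.0235,0.2106],
    [0.064,0.0235,0.2106],
    [0.064,0.0235,0.2106],
    [0.064,0.0235,0.2106],
  ],
  turn=[
    [0,0,-0.0092],
    [0,0,-0.0092],
    [0,0,-0.0092],
    [0,0,-0.0092],
    [0,0,-0.0092],
  ],
)

```text
t: 11.57
tcp_pos: [0.5115, -0.3324, 0.0748]
tool_rot: [0.989, 0.148, -0.003, -0.004]
force: [-0.7, 1.5, 0.1]
finger_gap: 0.601
gripper_force: 0.0
```

```bash
python3 -c "
from h import *
to(.5109,-.3402,.014,16.65)"
```

```text
at [ 0.5115 -0.3324  0.0748] yaw 17.08 F [-0.7  1.5  0.1] gap 0.601 q6 0.51 t 11.5667
travel [-0.0033  0.0098  0.076 ] turn [-0.0029  0.0014  0.0024]
```

>>> apply_moves(
  claw=[0.2,0.2,0.2],
  travel=[
    [0,0,0],
    [0,0,0],
    [0,0,0],
  ],
  turn=[
    [0,0,0],
    [0,0,0],
    [0,0,0],
  ],
)

```text
t: 11.82
tcp_pos: [0.5132, -0.3369, 0.0835]
tool_rot: [0.989, 0.148, 0.001, 0.001]
force: [-0.2, 0.5, -0.4]
finger_gap: 0.599
gripper_force: 0.0
```

```bash
python3 -c "
from h import *
to(.5109,-.3402,.014,16.65)"
```

```text
at [ 0.5132 -0.3369  0.0835] yaw 17.01 F [-0.2  0.5 -0.4] gap 0.599 q6 0.51 t 11.8167
travel [-0.0041  0.0029  0.0869] turn [ 0.001  -0.0006  0.002 ]
```

>>> apply_moves(
  claw=[0.2,0.2,0.2,0.2,0.2],
  travel=[
    [-0.004,0.003,0.03],
    [-0.004,0.003,0.06],
    [-0.004,0.003,0.078],
    [-0.004,0.003,0.086],
    [-0.004,0.003,0.086],
  ],
  turn=[
    [0,0,0.002],
    [0,0,0.002],
    [0,0,0.002],
    [0,0,0.002],
    [0,0,0.002],
  ],
)

```text
t: 12.23
tcp_pos: [0.5098, -0.34, 0.0134]
tool_rot: [0.99, 0.144, 0.0, 0.0]
force: [0.1, -0.2, 0.4]
finger_gap: 0.599
gripper_force: 0.0
```

>>> apply_moves(
  claw=[0.2,0.2,0.2],
  travel=[
    [0,0,0],
    [0,0,0],
    [0,0,0],
  ],
  turn=[
    [0,0,0],
    [0,0,0],
    [0,0,0],
  ],
)

```text
t: 12.48
tcp_pos: [0.5106, -0.3405, 0.0141]
tool_rot: [0.99, 0.144, 0.001, 0.001]
force: [-0.5, 0.4, -1.2]
finger_gap: 0.599
gripper_force: 0.0
```

```bash
python3 -c "
from h import *
to(.5109,-.3402,.014,16.65)"
```

```text
at [ 0.5106 -0.3405  0.0141] yaw 16.62 F [-0.5  0.4 -1.2] gap 0.599 q6 0.51 t 12.4833
travel [ 0.0004 -0.0003  0.0002] turn [ 0.0009 -0.0005 -0.0002]
```

>>> apply_moves(
  claw=[-1,-1,-1,-1,-1],
  travel=[
    [0,0,0],
    [0,0,0],
    [0,0,0],
    [0,0,0],
    [0,0,0],
  ],
  turn=[
    [0,0,0],
    [0,0,0],
    [0,0,0],
    [0,0,0],
    [0,0,0],
  ],
  newtons=90,
)

```text
t: 12.9
tcp_pos: [0.5102, -0.3401, 0.013]
tool_rot: [0.989, 0.145, 0.0, 0.001]
force: [-0.2, 1.0, 5.1]
finger_gap: 0.123
gripper_force: 88.6
```

>>> apply_moves(
  claw=[-1,-1,-1,-1,-1],
  travel=[
    [0,0,0],
    [0,0,0],
    [0,0,-0.03],
    [0,0,-0.07],
    [0,0,-0.11],
  ],
  turn=[
    [0,0,0],
    [0,0,0],
    [0,0,0],
    [0,0,0],
    [0,0,0],
  ],
)

```text
t: 13.32
tcp_pos: [0.508, -0.3379, 0.0987]
tool_rot: [0.99, 0.144, -0.002, -0.003]
force: [-0.3, -0.2, -4.1]
finger_gap: 0.121
gripper_force: 88.7
```

>>> apply_moves(
  claw=[-1,-1,-1,-1,-1],
  travel=[
    [0,0,-0.04],
    [0,0,-0.08],
    [0,0,-0.12],
    [0,0,-0.15],
    [0,0,-0.15],
  ],
  turn=[
    [0,0,0],
    [0,0,0],
    [0,0,0],
    [0,0,0],
    [0,0,0],
  ],
)

```text
t: 13.73
tcp_pos: [0.5118, -0.3414, 0.2248]
tool_rot: [0.989, 0.145, 0.003, 0.004]
force: [0.4, -1.4, -3.9]
finger_gap: 0.12
gripper_force: 88.9
```

```bash
python3 -c "
from h import *
to(.6286,-.0557,.22,0)"
```

```text
at [ 0.5118 -0.3414  0.2248] yaw 16.63 F [ 0.4 -1.4 -3.9] gap 0.12 q6 0.51 t 13.7333
travel [ 0.242  -0.3004  0.0048] turn [ 0.0023 -0.0018  0.0924]
```

>>> apply_moves(
  claw=[-1,-1,-1,-1,-1],
  travel=[
    [0.121,-0.15,0],
    [0.121,-0.15,0],
    [0.121,-0.15,0],
    [0.121,-0.15,0],
    [0.121,-0.15,0],
  ],
  turn=[
    [0,0,0],
    [0,0,0],
    [0,0,0],
    [0,0,0],
    [0,0,0],
  ],
)

```text
t: 14.15
tcp_pos: [0.5678, -0.1896, 0.2169]
tool_rot: [0.989, 0.147, -0.002, -0.004]
force: [0.7, 0.4, -4.3]
finger_gap: 0.121
gripper_force: 89.0
```

>>> apply_moves(
  claw=[-1,-1,-1,-1,-1],
  travel=[
    [0.121,-0.15,0],
    [0.121,-0.15,0],
    [0.121,-0.15,0],
    [0.121,-0.15,0],
    [0.121,-0.15,0],
  ],
  turn=[
    [0,0,0.0924],
    [0,0,0.0924],
    [0,0,0.0924],
    [0,0,0.0924],
    [0,0,0.0924],
  ],
)

```text
t: 14.57
tcp_pos: [0.6268, -0.0472, 0.217]
tool_rot: [1.0, 0.003, -0.002, -0.003]
force: [-0.9, 0.2, -4.2]
finger_gap: 0.117
gripper_force: 89.3
```

>>> apply_moves(
  claw=[-1,-1,-1,-1],
  travel=[
    [0,0,0],
    [0,0,0],
    [0,0,0],
    [0,0,0],
  ],
  turn=[
    [0,0,0],
    [0,0,0],
    [0,0,0],
    [0,0,0],
  ],
)

```text
t: 14.9
tcp_pos: [0.6259, -0.0557, 0.2194]
tool_rot: [1.0, -0.001, -0.001, -0.0]
force: [-0.1, 0.0, -3.7]
finger_gap: 0.122
gripper_force: 89.3
```

```bash
python3 - <<'E'
from h import *
to(.6286,-.0557,.175,0)
d=snap("wrist","w7");s=manip.sense();R=Ro.from_quat(s["tool_rot"]).as_matrix();print("tcp",s["tcp_pos"],"toolz",R[:,2])
C=s["tcp_pos"]+np.array([[a*.058,b*.038,-.0137+.004] for a in(1,-1) for b in (1,-1)]);print(proj(d,C))
print(proj(d,[[.6866,-.0178,.12],[.6866,-.0937,.12]]))
cv2.imwrite("pics/w7.png",d["pixels"][:,:,::-1])
E
```

```text
at [ 0.6259 -0.0557  0.2194] yaw -0.13 F [-0.1  0.  -3.7] gap 0.122 q6 1.31 t 14.9
travel [0.0035 0.     0.0555] turn [-0.0001  0.0006 -0.0007]
tcp [ 0.62605848 -0.05571033  0.21977113] toolz [-1.09324309e-03  8.22070330e-05 -9.99999399e-01]
[[188.33855337 140.3846233 ]
 [368.46548928 139.80872474]
 [205.65536451 369.57380493]
 [352.5469583  369.21817235]]
[[221.33443077 126.4576596 ]
 [335.6313556  126.08842144]]
```

View pics/w7.png

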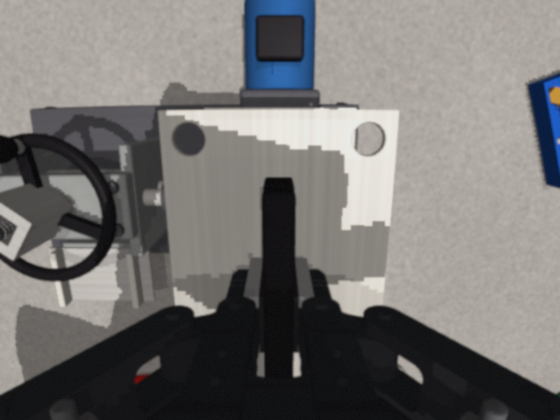

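The view shows the cover held over the gearbox. Its holes at (188,138) and (369,139) match the predicted positions, so the grasp is true. Lower in stages.

>>> apply_moves(
  claw=[-1,-1,-1,-1,-1],
  travel=[
    [0.0032,0,0.02],
    [0.0032,0,0.04],
    [0.0032,0,0.06],
    [0.0032,0,0.075],
    [0.0032,0,0.075],
  ],
  turn=[
    [0,0,-0.0007],
    [0,0,-0.0007],
    [0,0,-0.0007],
    [0,0,-0.0007],
    [0,0,-0.0007],
  ],
)

```text
t: 15.37
tcp_pos: [0.627, -0.0548, 0.1574]
tool_rot: [1.0, 0.0, -0.003, -0.001]
force: [0.3, -0.8, -4.9]
finger_gap: 0.122
gripper_force: 89.2
```

>>> apply_moves(
  claw=[-1,-1,-1,-1],
  travel=[
    [0,0,0],
    [0,0,0],
    [0,0,0],
    [0,0,0],
  ],
  turn=[
    [0,0,0],
    [0,0,0],
    [0,0,0],
    [0,0,0],
  ],
)

```text
t: 15.7
tcp_pos: [0.63, -0.0545, 0.1616]
tool_rot: [1.0, 0.001, 0.001, 0.0]
force: [0.2, 0.2, -4.5]
finger_gap: 0.118
gripper_force: 89.2
```

```bash
cat > cov.py <<'E'
from h import *
import sys
to(.6286,-.0557,float(sys.argv[1]),0)
d=snap("wrist",sys.argv[2]);P=xyz(d);s=manip.sense();print("tcp",np.round(s["tcp_pos"],4))
zp=s["tcp_pos"][2]-.0097;Q=P[100:270,160:400].reshape(-1,3);Q=Q[abs(Q[:,2]-zp)<.006]
A=np.c_[Q[:,:2]-s["tcp_pos"][:2],np.ones(len(Q))];k=np.linalg.lstsq(A,Q[:,2],rcond=None)[0]
print("plate underside z at centre",k[2]-.004,"slopes deg",np.degrees(k[:2]))
# holes: where the surface drops away inside the plate
m=np.zeros(P.shape[:2],np.uint8)
for u,v in proj(d,[[s["tcp_pos"][0]+.058,s["tcp_pos"][1]+b*.038,k[2]] for b in(1,-1)]).astype(int):
    w=np.s_[v-22:v+23,u-22:u+23];h=(P[...,2][w]<k[2]-.008).astype(np.uint8)
    n,l,st,c=cv2.connectedComponentsWithStats(h)
    for i in range(1,n):
        if st[i,4]>80: print("drop",st[i],plane(d,[c[i]+[u-22,v-22]],k[2]))
E
python3 cov.py .144 w8
```

```text
at [ 0.63   -0.0545  0.1616] yaw 0.11 F [ 0.2  0.2 -4.5] gap 0.118 q6 1.31 t 15.7
travel [-0.0018  0.0014  0.022 ] turn [ 0.0002 -0.0008  0.0006]
tcp [ 0.6298 -0.0544  0.1614]
plate underside z at centre 0.14868724171279005 slopes deg [-0.01787371  0.06356069]
drop [  9   4  30  32 743] [[ 0.68890607 -0.01676295  0.15268724]]
drop [  6   4  31  32 772] [[ 0.68900743 -0.0915727   0.15268724]]
```

>>> apply_moves(
  claw=[-1,-1,-1,-1,-1],
  travel=[
    [-0.002,0.0015,0.008],
    [-0.002,0.0015,0.014],
    [-0.002,0.0015,0.018],
    [-0.002,0.0015,0.021],
    [-0.002,0.0015,0.0225],
  ],
  turn=[
    [0,0,0],
    [0,0,0],
    [0,0,0],
    [0,0,0],
    [0,0,0],
  ],
)

```text
t: 16.17
tcp_pos: [0.6272, -0.0554, 0.1415]
tool_rot: [1.0, 0.001, -0.001, -0.0]
force: [-0.5, -0.3, -4.9]
finger_gap: 0.117
gripper_force: 89.3
```

>>> apply_moves(
  claw=[-1,-1,-1,-1],
  travel=[
    [0,0,0],
    [0,0,0],
    [0,0,0],
    [0,0,0],
  ],
  turn=[
    [0,0,0],
    [0,0,0],
    [0,0,0],
    [0,0,0],
  ],
)

```text
t: 16.5
tcp_pos: [0.6278, -0.0555, 0.1426]
tool_rot: [1.0, 0.001, 0.0, 0.0]
force: [-0.8, 0.3, -4.3]
finger_gap: 0.12
gripper_force: 89.3
```

```bash
python3 cov.py .143 w9; python3 - <<'E'
from h import *
d=dict(np.load("w9.npz"));g=cv2.cvtColor(d["pixels"],cv2.COLOR_RGB2GRAY)
for T in ([.6866,-.0178,.12],[.6866,-.0937,.12]):
    u,v=proj(d,[T])[0].astype(int);print((u,v));print(g[v-18:v+19:2,u-22:u+23:2])
E
```

```text
at [ 0.6278 -0.0555  0.1426] yaw 0.11 F [-0.8  0.3 -4.3] gap 0.12 q6 1.3 t 16.5
travel [ 0.001   0.0002 -0.0006] turn [ 0.     -0.0001  0.0006]
tcp [ 0.6278 -0.0555  0.1426]
plate underside z at centre 0.1296813287702801 slopes deg [-0.09762496  0.09460553]
drop [  9   5  30  32 748] [[ 0.68671883 -0.01777852  0.13368133]]
drop [  5   5  31  32 769] [[ 0.68683568 -0.09253208  0.13368133]]
(np.int64(196), np.int64(136))
[[169 178 179 179 178 178 182 219 226 223 226 228 231 230 229 227 226 224
  225 225 225 227 227]
 [141 141 142 143 141 139 140 187 222 223 227 230 231 232 231 229 228 227
  228 228 228 230 230]
 [140 138 138 131 119 113 112 137 169 182 202 210 214 215 223 229 228 228
  228 229 229 230 231]
 [139 133 115  99  98 105 109 111 112 114 117 126 142 151 200 229 229 228
  228 229 229 230 231]
 [134 111  91 104 111 109 108 110 109 109 110 111 117 137 194 225 224 222
  222 223 222 224 224]
 [116  90 105 114 112 110 111 110 110 108 103  98  97 112 150 166 165 164
  163 163 162 164 164]
 [ 95  98 113 114 116 121 121 122 118 106  92  82  80  88 113 136 140 139
  140 139 140 139 141
[... 2341 characters left out ...]
110 110 110  94 117]
 [236 236 237 237 238 233 228 236 231 191 138 114 109 124 162 191 205 136
  108 109 109  91 143]
 [236 236 236 237 237 234 226 235 235 225 199 187 184 189 189 163 160 131
  108 110 105  98 172]
 [236 236 236 237 237 236 228 232 234 230 229 227 220 220 212 151 140 129
  109 108  97 125 210]
 [235 237 237 237 237 237 232 227 229 228 230 232 200 166 160 141 127 119
  106  99 102 173 229]
 [235 235 236 237 237 237 237 228 221 220 221 223 184 144 142 130 112 106
  101 105 160 220 235]
 [193 204 233 237 237 237 237 235 222 184 158 160 151 140 136 121 105  99
  116 169 218 233 236]
 [143 189 234 237 237 237 237 238 235 221 184 154 143 130 120 117 126 149
  187 225 233 235 236]]
```

The taps are visible through the holes; the cover sits about 1.3 mm too far to +y. A small correction, then a check.

>>> apply_moves(
  claw=[-1,-1,-1,-1,-1],
  travel=[
    [0,0.0015,-0.0006],
    [0,0.0015,-0.0006],
    [0,0.0015,-0.0006],
    [0,0.0015,-0.0006],
    [0,0.0015,-0.0006],
  ],
  turn=[
    [0,0,0.0005],
    [0,0,0.0005],
    [0,0,0.0005],
    [0,0,0.0005],
    [0,0,0.0005],
  ],
)

```text
t: 16.97
tcp_pos: [0.6276, -0.0567, 0.1429]
tool_rot: [1.0, 0.0, 0.0, -0.0]
force: [-0.4, -0.7, -3.9]
finger_gap: 0.119
gripper_force: 89.3
```

>>> apply_moves(
  claw=[-1,-1,-1,-1,-1],
  travel=[
    [0,0,0],
    [0,0,0],
    [0,0,0],
    [0,0,0],
    [0,0,0],
  ],
  turn=[
    [0,0,0],
    [0,0,0],
    [0,0,0],
    [0,0,0],
    [0,0,0],
  ],
)

```text
t: 17.38
tcp_pos: [0.6276, -0.0567, 0.1428]
tool_rot: [1.0, 0.0, -0.0, -0.0]
force: [-0.3, 0.2, -4.3]
finger_gap: 0.123
gripper_force: 89.3
```

```bash
python3 cov.py .143 w10; python3 - <<'E'
from h import *
d=dict(np.load("w10.npz"));g=cv2.cvtColor(d["pixels"],cv2.COLOR_RGB2GRAY)
for u,v in proj(d,[[.6866,-.0187,.12],[.6866,-.0946,.12]]).astype(int):
    w=g[v-11:v+12,u-11:u+12]
    for c,st,ce in comps(w<92,30): print("tap",st,plane(d,[ce+[u-11,v-11]],.12))
print(np.round(manip.sense()["qd"],3))
# wheel from top view
t=snap("top","t2");P=xyz(t)
u,v=proj(t,[[.629,.1134,.166]])[0].astype(int)
print("hub z",np.percentile(P[v-3:v+4,u-3:u+4,2],[10,50,90]))
E
```

```text
at [ 0.6276 -0.0567  0.1428] yaw 0.02 F [-0.3  0.2 -4.3] gap 0.123 q6 1.3 t 17.3833
travel [ 0.0013 -0.0012 -0.0002] turn [-0.      0.      0.0001]
tcp [ 0.6276 -0.0567  0.1428]
plate underside z at centre 0.12992273588401607 slopes deg [-0.13390445  0.09693449]
drop [  9   5  30  32 748] [[ 0.68655368 -0.01903511  0.13392274]]
drop [  6   5  31  32 768] [[ 0.68658639 -0.09377645  0.13392274]]
tap [ 7  4 11 12 97] [[ 0.68765778 -0.01864104  0.12      ]]
tap [ 7  5 10 11 79] [[ 0.68696059 -0.09463397  0.12      ]]
[ 0.001  0.     0.001 -0.001  0.001  0.   ]
hub z [0.14043888 0.16346431 0.17425833]
```

Holes and taps agree within about 0.7 mm, the underside is at z = 130 mm (10 mm above the rim), and the cover is level and steady.

```bash
python3 -c "
from station import manip
print(manip.sign_off())"
```

```text
the job is handed in; nothing more can be done
None
```

The job is handed in: the handwheel is seated fully on the pressure screw and released, and the cover is held level about 10 mm above the gearbox rim, its two visible holes within about 1 mm of their threaded holes (the other two were hidden by the gripper).

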